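Line up the paint tins by height on the rack

ROBOT

A 7-joint arm with a two-finger parallel gripper is mounted at the origin on the work surface. World frame = base frame: x ahead of the robot, y to its left, z up, the work surface at z = 0. Lengths are in mm, angles in rad, forces in N, time in s.
With the tool pointing down it reaches from about 350 to 900 mm from the base axis. Payload 8.1 kg.
Tool frame: the origin (TCP) lies midway between the tips of the shut fingers; the grasp point (between the pads) lies 19 mm behind it (tcp_to_grasp is the distance from the TCP to the grasp point, in mm); y points along the fingers, x is the direction in which the jaws open and shut, and the axes are right-handed (so a half turn about y gives the same grasp; the last joint's range is limited). The gripper opens to 85 mm and grips with 20 to 120 N. Pads are 22 mm wide; open, the fingers measure 114 mm over their backs; the gripper's body (76 mm by 85 mm) begins 54 mm behind the grasp point. The pads swing forward as they close: fully open they stand 13 mm farther back than shut.
Start: joints at [-1.337, 0.434, 0.025, 1.573, -0.012, 1.134, -0.075], TCP at [206.571, 589.891, 209.623] pointing down, gripper open.
Joint ranges: [-2.62, 2.62], [-0.44, 2.09], [-1.27, 1.32], [0.08, 2.57], [-1.32, 4.46], [0.12, 2], [-2.74, 2.74]. Speed limits (rad/s): [2.22, 2.22, 3.01, 3.01, 3.14, 3.14, 3.14].

INTERFACE

Orientations are given as [roll, pitch, yaw] about the fixed x, y, z axes, in that order (R = Rz(yaw) Ry(pitch) Rx(roll)).
In Python, from cell import * gives the robot as it stands.
- The arm moves only by the tool servo_tool, never from a script. Its arguments are lists of equal length, an entry for each row: "translation": the shift along the tool's x, y, z as a fraction of full scale, a list of three; "dr": the turn, a rotation vector about the tool's x, y, z as a fraction of full scale, a list of three. A call has exactly 5 rows; each row is the pose to reach, as a shift and turn from the pose measured when the call began, along the tool's axes at that moment; what a row does not reach only later rows make up. Full scale, the value 1, is 0.5 m for a shift and 60 degrees for a turn. A row lasts 1/12 s, in which the tool goes at most 41.7 mm and 7.16 degrees, less where a joint would pass 70% of its speed; a pose out of reach is approached as far as the arm can. A call with a number of a shift or a turn outside -1 to 1 is refused whole. A call with a gripper value outside its range is refused whole. "claw" is the closure, from 0 (fully open) to 1 (shut), set as the call begins (left out, the last holds). The fingers move at their own pace and stop on an object; "grip_force" is the grip in N (left out, the last holds). Time passes only in rows, so rows that repeat a pose let the fingers close, or fill a call up. It gives the time, the measured TCP pose, the force and the opening at its end, in the units of the state.
- state(): the state, without advancing time (a new reading comes with each control period).
- capture(name): name is "scene" or "top"; returns the picture (420x560x3 uint8, red, green, blue); there is no depth.
- get_calibration(name): a dict with "K" (3x3 intrinsics, pixels), "T" (4x4, takes a point from camera to world coordinates). Camera axes: x right, y up, looking along -z (the intrinsics and any distortion apply to the point x, -y, -z); pixel columns grow to the right and rows downward; lengths in mm; the calibration is good to about 2 mm. A picture is of the moment at which its call begins. get_calibration takes no time and is no camera call.
- hand_in(): hands the job in, once; it reports no verdict.
The state is a dict: "t": time; "joint_positions": joint angles; "qd": joint speeds; "joint_efforts": joint torques, N m; "position": TCP position; "tool_rot": TCP orientation; "force": force on the tool from outside, world axes, zero at the start; "moment": the same for the moment, N m; "grip_width": opening from 0.0 (shut) to 1.0 (fully open).
Only numpy, scipy, OpenCV 4.12 (cv2) and the standard library are available. Lean on these libraries where they do the work, as an engineer would, in place of code of your own. Each camera call takes 0.05 s, during which the arm holds its last target.

TASK

Line the four closed paint tins up in order of height on the wooden rack: the shortest on the pad nearest the white mixing dish, then each next taller one, with the tallest at the far end, so that no tin stands in the brush's way. Every tin stands upright, centred on its own pad; never tip a tin over, and leave the dish and the carved woodblock where they are.

Things in the scene. Friction and masses are not known exactly. Their poses are not given: they have to be found in the camera images.
- tin_a: The shortest of four closed, rigid steel paint tins that look alike but for their height: upright cylinder, 52 mm diameter, 40 mm high, flat lid, paper band, mass about 110 g (varies by a third). Origin at the centre of its underside, z up; starts upright on the table on the robot's side of the rack.
- tin_b: The second shortest of four closed, rigid steel paint tins that look alike but for their height: upright cylinder, 52 mm diameter, 62 mm high, flat lid, paper band, mass about 160 g (varies by a third). Origin at the centre of its underside, z up; starts upright on the table on the robot's side of the rack.
- tin_c: The second tallest of four closed, rigid steel paint tins that look alike but for their height: upright cylinder, 52 mm diameter, 84 mm high, flat lid, paper band, mass about 220 g (varies by a third). Origin at the centre of its underside, z up; starts upright on the table on the robot's side of the rack.
- tin_d: The tallest of four closed, rigid steel paint tins that look alike but for their height: upright cylinder, 52 mm diameter, 106 mm high, flat lid, paper band, mass about 280 g (varies by a third). Origin at the centre of its underside, z up; starts upright on the table on the robot's side of the rack.
- pad_1: Black round rubber pad, 64 mm diameter, 2 mm thick, fixed on a pale wooden rack (fixed board, 90 x 350 x 15 mm), one of four equal pads in a straight row 85 mm apart, pad_1 to pad_4 in turn; an end one. Origin at the centre of its underside; its top is 17 mm above the table. y runs along the row towards pad_4, x across the rack, away from the robot.
- pad_2: Black round rubber pad, 64 mm diameter, 2 mm thick, fixed on a pale wooden rack (fixed board, 90 x 350 x 15 mm), one of four equal pads in a straight row 85 mm apart, pad_1 to pad_4 in turn; an inner one. Origin at the centre of its underside; its top is 17 mm above the table. y runs along the row towards pad_4, x across the rack, away from the robot.
- pad_3: Black round rubber pad, 64 mm diameter, 2 mm thick, fixed on a pale wooden rack (fixed board, 90 x 350 x 15 mm), one of four equal pads in a straight row 85 mm apart, pad_1 to pad_4 in turn; an inner one. Origin at the centre of its underside; its top is 17 mm above the table. y runs along the row towards pad_4, x across the rack, away from the robot.
- pad_4: Black round rubber pad, 64 mm diameter, 2 mm thick, fixed on a pale wooden rack (fixed board, 90 x 350 x 15 mm), one of four equal pads in a straight row 85 mm apart, pad_1 to pad_4 in turn; an end one. Origin at the centre of its underside; its top is 17 mm above the table. y runs along the row towards pad_4, x across the rack, away from the robot.
- dish: White porcelain mixing dish, 84 mm diameter, 18 mm high, loose on the table just beyond one end of the rack (either end), about 108 mm from the centre of the nearest pad. Origin at the centre of its underside. It tells which end the shortest tin belongs at; leave it alone.
- woodblock: Dark carved wooden printing block, 80 x 56 x 22 mm, loose on the table beyond the other end of the rack. Origin at the centre of its underside. Leave it alone.
There are look-alikes about, which are no part of the job. Leave any yellow look-alike of the tin_c alone. Leave any pink or purple look-alike of the tin_d alone.

How it is judged:
By the outcome, as a careful person would: the job done as asked, in the order asked, and still so for the second after the job is handed in, with the robot touching nothing.
It also fails if it takes over 106 s, if anything falls off the work surface, if the arm or the gripper's body presses on something with over 40 N, if the wrist force passes 120 N, or if a joint passes its speed limit or range.

## Working session

There is one attempt and no reset: what is moved stays moved. The work goes in short steps, Python scripts to look and compute and a tool call to move; the robot and the scene stay as the last step left them, time stands still between calls to the robot, and variables do not carry over. Pictures are saved under pics/ and viewed, and the job is handed in when it is done.

Besides the shell and the picture viewer there is one more tool, called by a JSON object that holds its "op" and its "data", one argument or row to a line. servo_tool: Moves the arm, as the interface text tells. Shift numbers are shares of 0.5 m and turn numbers shares of 60 degrees, none past 1 either way. Its arguments: {"type":"object","properties":{"translation":{"type":"array"},"dr":{"type":"array"},"claw":{"type":"number"},"grip_force":{"type":"number"}},"required":["translation","dr"]}

```bash
ls; mkdir -p pics
python3 - <<'E'
from cell import *
import cv2
print(state())
for n in("scene","top"):
    im=capture(n); cv2.imwrite(f"pics/{n}0.png",im[:,:,::-1]); c=get_calibration(n); print(n,c)
E
```

```text
pics
{'t': 0.0, 'joint_positions': array([-1.3365929 ,  0.43522935,  0.0249658 ,  1.57409639, -0.01162167,
        1.13395227, -0.07510787]), 'qd': array([ 4.91949296e-04, -1.13467393e-04,  5.26583022e-05,  9.84225324e-04,
       -3.13923187e-04, -4.53415421e-04, -5.49909959e-04]), 'joint_efforts': array([ 1.61226322e-03, -6.70471358e+01,  1.02626134e+00, -3.16192424e+01,
        1.57736783e-02,  1.28196817e-02,  6.15440422e-05]), 'position': array([206.41625852, 589.3758672 , 208.82219249]), 'tool_rot': array([-1.57091437e+00,  1.53571657e-03,  1.23391247e+00]), 'force': array([ 0.37103754, -0.44989523,  0.1956461 ]), 'moment': array([-0.02994118,  0.03341184, -0.06433775]), 'grip_width': 1.0031334436896993}
scene {'K': array([[517.34025201,   0.        , 273.77833365],
       [  0.        , 517.34025201, 215.59996714],
       [  0.        ,   0.        ,   1.        ]]), 'T': array([[-6.61921817e-01, -5.06431912e-01,  5.52617614e-01,
         1.18864599e+03],
       [ 7.49498010e-01, -4.36747696e-01,  4.97497922e-01,
         6.08127520e+02],
       [-1.05943541e-02,  7.43490531e-01,  6.68662539e-01,
         8.31348565e+02],
       [ 0.00000000e+00,  0.00000000e+00,  0.00000000e+00,
         1.00000000e+00]])}
top {'K': array([[391.64132389,   0.        , 279.1574091 ],
       [  0.        , 391.64132389, 211.88005503],
       [  0.        ,   0.        ,   1.        ]]), 'T': array([[ 1.90500863e-02,  9.86911151e-01, -1.60135799e-01,
         3.69103735e+02],
       [-9.99733924e-01,  2.08861685e-02,  9.79028490e-03,
         2.73213231e+01],
       [ 1.30067646e-02,  1.59906685e-01,  9.87046441e-01,
         9.34490818e+02],
       [ 0.00000000e+00,  0.00000000e+00,  0.00000000e+00,
         1.00000000e+00]])}
```

View pics/scene0.png

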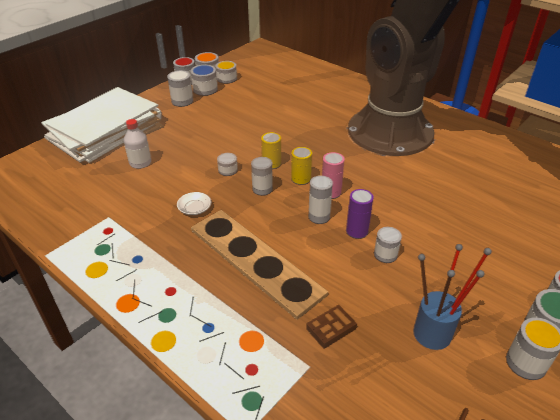

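View pics/top0.png

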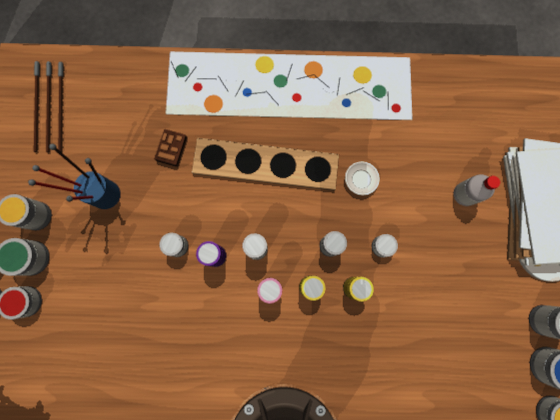

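Run:
```python
import cv2
a=cv2.imread("pics/scene0.png")[120:280,180:420]; cv2.imwrite("pics/s_c.png",cv2.resize(a,None,fx=3.3,fy=3.3,interpolation=2))
a=cv2.imread("pics/top0.png")[125:310,150:410]; cv2.imwrite("pics/t_c.png",cv2.resize(a,None,fx=3,fy=3,interpolation=2))
```

```text
(no output)
```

View pics/s_c.png

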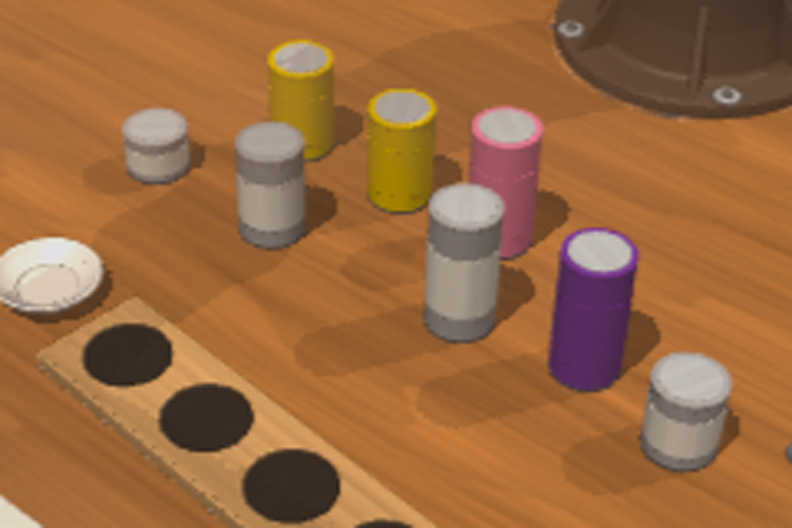

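View pics/t_c.png

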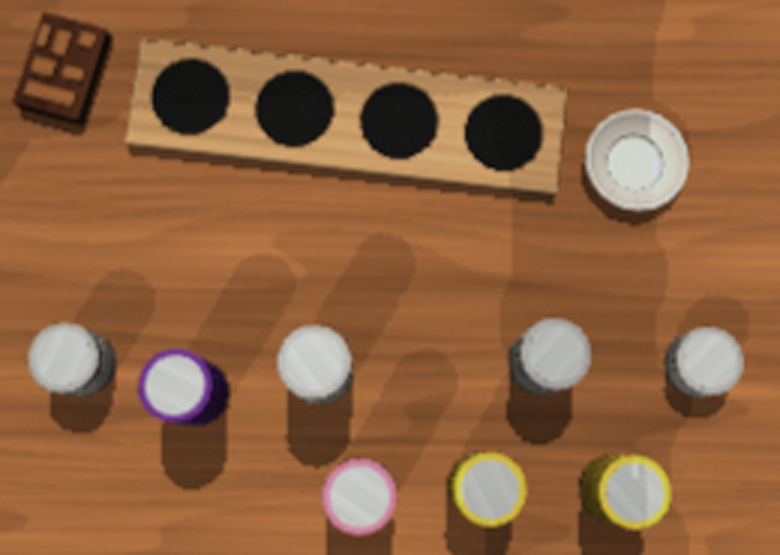

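```bash
cat > h.py <<'E'
from cell import *
import numpy as np, cv2
def ray(n,u,v,z):
    c=get_calibration(n);K,T=c["K"],c["T"]
    d=np.array([(u-K[0,2])/K[0,0],-(v-K[1,2])/K[1,1],-1.]);d=T[:3,:3]@d;o=T[:3,3]
    return (o+d*(z-o[2])/d[2])
def proj(n,P):
    c=get_calibration(n);K,T=c["K"],c["T"]
    p=(np.asarray(P,float)-T[:3,3])@T[:3,:3]
    return np.stack([K[0,0]*p[:,0]/-p[:,2]+K[0,2],-K[1,1]*p[:,1]/-p[:,2]+K[1,2]],1)
E
python3 - <<'E'
from h import *
H=dict(a=40,b=62,c=84,d=106)
T=dict(b=(65,357),d=(315,362),c=(554,355),a=(707,361))
S=dict(a=(156,126),c=(271,143),d=(467,207),b=(691,381))
for k in "abcd":
    t=[(x+.5)/3-.5 for x in T[k]];s=[(x+.5)/3.3-.5 for x in S[k]]
    print(k,ray("top",t[0]+150,t[1]+125,H[k]).round(1),ray("scene",s[0]+180,s[1]+120,H[k]).round(1))
for n,p in zip("4321",[(190.5,96),(295,108.5),(399,120.5),(503.5,132.5)]):
    print(n,ray("top",(p[0]+.5)/3-.5+150,(p[1]+.5)/3-.5+125,17).round(1))
for n,p in (("1",(128,354)),("2",(206,417)),("3",(291,486))):
    print(n,ray("scene",(p[0]+.5)/3.3-.5+180,(p[1]+.5)/3.3-.5+120,17).round(1))
# segmentation of pads
for n,box in (("top",(185,135,345,195)),("scene",(190,205,330,310))):
    im=cv2.imread(f"pics/{n}0.png");x0,y0,x1,y1=box
    m=(im[y0:y1,x0:x1].max(2)<60).astype(np.uint8)
    _,l,st,ce=cv2.connectedComponentsWithStats(m)
    for s,c in zip(st[1:],ce[1:]):
        if s[4]>150: print(n,s[4],c+[x0,y0],ray(n,c[0]+x0,c[1]+y0,17).round(1))
for n,p in (("top",(362,180)),("top",(171,149))): print(ray(n,*p,18).round(1))
E
```

```text
a [ 442.5 -226.2   40. ] [ 445.3 -223.1   40. ]
b [434.1 256.6  62. ] [439.2 262.5  62. ]
c [ 441.  -102.5   84. ] [446.4 -97.   84. ]
d [430.9  69.5 106. ] [435.4  75.2 106. ]
4 [650.1 180.7  17. ]
3 [641.6  96.1  17. ]
2 [633.5  11.9  17. ]
1 [625.4 -72.5  17. ]
1 [628.1 -68.4  17. ]
2 [636.8  15.7  17. ]
3 [645.9 100.4  17. ]
top 485 [212.97938144 156.67628866] [650.1 181.2  17. ]
top 486 [247.70781893 160.75720165] [641.8  96.8  17. ]
top 481 [282.52390852 164.81496881] [633.5  12.3  17. ]
top 489 [317.26380368 168.92229039] [625.2 -72.   17. ]
scene 360 [218.36944444 227.40833333] [629.3 -67.4  17. ]
scene 402 [242.18656716 246.53731343] [637.8  17.   17. ]
scene 461 [268.10629067 267.14099783] [645.9 101.3  17. ]
scene 526 [296.10836502 289.66730038] [654.5 185.4  17. ]
[ 599.8 -179.9   18. ]
[666.7 283.4  18. ]
```

```bash
cat >> h.py <<'E'
from scipy.spatial.transform import Rotation as R
def go(*wps):
    """waypoints (x,y,z,yaw_deg) for rows -> print numbers relative to the current pose"""
    s=state();p=s["position"];r0=R.from_euler("xyz",s["tool_rot"])
    print("pos",p.round(1),"rpy",np.degrees(s["tool_rot"]).round(1),"g",round(s["grip_width"],3),"F",s["force"].round(1),"t",round(s["t"],2))
    for w in wps:
        rt=R.from_euler("xyz",[-np.pi/2,0,np.radians(w[3])])
        d=r0.inv().apply(np.array(w[:3])-p)/500; v=(r0.inv()*rt).as_rotvec()/(np.pi/3)
        print("  ",d.round(3).tolist(),v.round(3).tolist(),"dist",np.linalg.norm(d*500).round(0))
E
python3 - <<'E'
from h import *
T=dict(purple=(177,386,106),pink=(360,497,106),y1=(489,489,84),y2=(634,492,84))
for k,(x,y,z) in T.items(): print(k,(ray("top",(x+.5)/3-.5+150,(y+.5)/3-.5+125,z)+[2.3,2.5,0]).round(1))
E
```

```text
purple [414.4 168.1 106. ]
pink [340.5  38.2 106. ]
y1 [347.  -53.3  84. ]
y2 [ 346.8 -156.7   84. ]
```

Run:
```python
from h import *
go((436.7,259.5,160,-5.6))
```

```text
pos [206.5 589.4 208.9] rpy [-90.    0.1  70.7] g 0.997 F [-0.2  0.5 -0.1] t 0.1
   [-0.47, 0.099, -0.653] [0.001, 1.272, -0.001] dist 405.0
```

{"op": "servo_tool", "data": {
  "translation": [
    [-0.047, 0, -0.065],
    [-0.094, 0, -0.13],
    [-0.14, 0, -0.195],
    [-0.19, 0, -0.26],
    [-0.235, 0, -0.325]
  ],
  "dr": [
    [0, 0.115, 0],
    [0, 0.23, 0],
    [0, 0.345, 0],
    [0, 0.46, 0],
    [0, 0.575, 0]
  ],
  "claw": 0
}}

```text
t: 0.52
position: [321.5, 422.6, 208.8]
tool_rot: [-1.572, 0.002, 0.626]
force: [0.9, 0.9, -0.2]
grip_width: 1.001
```

Run:
```python
from h import *
print(state()["joint_positions"].round(2))
go((436.7,259.5,160,-5.6))
```

```text
[-1.18  0.28  0.2   1.81 -0.06  1.05 -0.33]
pos [321.5 422.6 208.8] rpy [-90.1   0.1  35.9] g 1.001 F [ 0.9  0.9 -0.2] t 0.52
   [-0.004, 0.098, -0.399] [0.002, 0.691, -0.001] dist 206.0
```

{"op": "servo_tool", "data": {
  "translation": [
    [0, 0.02, -0.08],
    [0, 0.04, -0.16],
    [0, 0.06, -0.24],
    [-0.002, 0.08, -0.32],
    [-0.004, 0.098, -0.399]
  ],
  "dr": [
    [0, 0.119, 0],
    [0, 0.238, 0],
    [0, 0.357, 0],
    [0, 0.476, 0],
    [0, 0.595, 0]
  ]
}}

```text
t: 0.93
position: [437.2, 257.6, 159.5]
tool_rot: [-1.573, 0.001, 0.001]
force: [0.7, 1.5, 0.0]
grip_width: 1.0
```

Run:
```python
from h import *
print(state()["joint_positions"].round(2))
go((436.7,259.5,130,-5.6),(436.7,259.5,22,-5.6))
```

```text
[-0.95  0.3   0.4   1.94 -0.14  0.92 -0.48]
pos [437.2 257.6 159.5] rpy [-90.1   0.1   0. ] g 1.0 F [0.7 1.5 0. ] t 0.93
   [-0.001, 0.059, 0.004] [0.002, 0.094, -0.001] dist 30.0
   [-0.001, 0.275, 0.004] [0.002, 0.094, -0.001] dist 138.0
```

Run:
```python
from h import *
for n,b in (("scene",(300,110,500,290)),("top",(100,180,300,320))):
    im=capture(n)[:,:,::-1].copy(); x0,y0,x1,y1=b
    cv2.imwrite(f"pics/{n}1.png",cv2.resize(im[y0:y1,x0:x1],None,fx=3.3,fy=3.3,interpolation=2))
```

```text
(no output)
```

View pics/scene1.png

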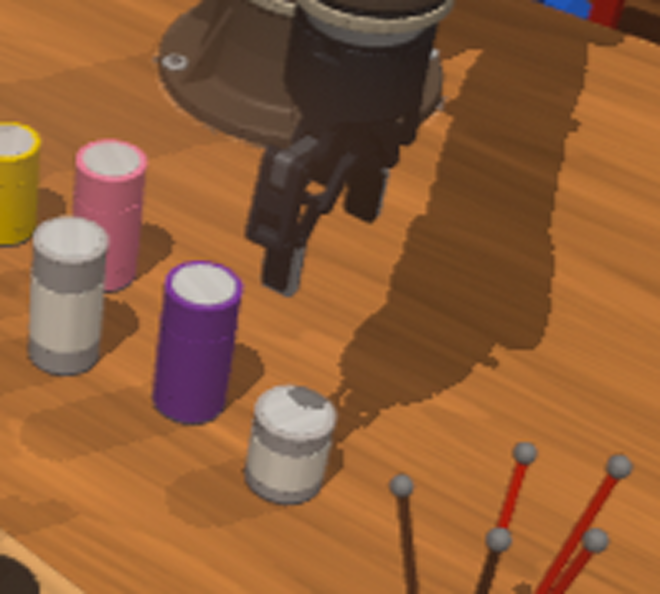

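View pics/top1.png

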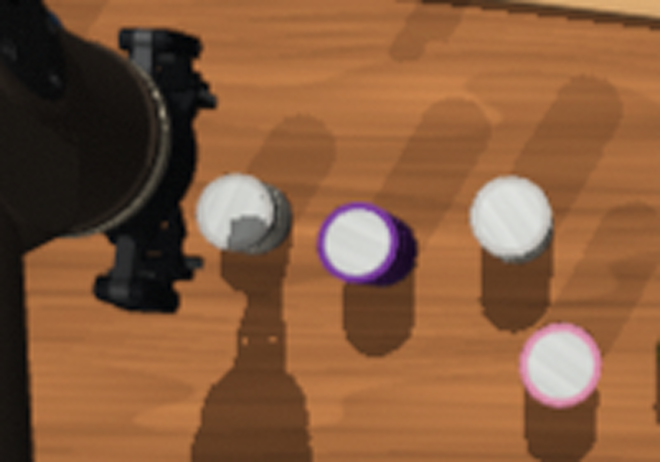

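Run:
```python
from h import *
P=[[437.2+dx,257.6,172] for dx in(-57,-42.5,0,42.5,57)]
q=proj("scene",P); print(((q-[300,110]+.5)*3.3-.5).round(0))
print(ray("scene",323/3.3+300,253/3.3+110,172).round(1))
```

```text
[[364. 233.]
 [352. 244.]
 [315. 278.]
 [277. 312.]
 [263. 325.]]
[414.  249.8 172. ]
```

{"op": "servo_tool", "data": {
  "translation": [
    [0, 0.07, 0.004],
    [0, 0.14, 0.004],
    [-0.001, 0.2, 0.004],
    [-0.001, 0.25, 0.004],
    [-0.001, 0.275, 0.004]
  ],
  "dr": [
    [0, 0.094, 0],
    [0, 0.094, 0],
    [0, 0.094, 0],
    [0, 0.094, 0],
    [0, 0.094, 0]
  ]
}}

```text
t: 1.45
position: [436.9, 253.1, 18.5]
tool_rot: [-1.58, 0.003, -0.105]
force: [0.4, -0.9, 0.3]
grip_width: 1.0
```

Run:
```python
from h import *
go((436.7,259.5,22,-5.6))
im=capture("scene")[:,:,::-1].copy(); x0,y0,x1,y1=(300,150,500,300)
cv2.imwrite("pics/scene2.png",cv2.resize(im[y0:y1,x0:x1],None,fx=3.3,fy=3.3,interpolation=2))
```

```text
pos [436.9 253.1  18.5] rpy [-90.5   0.2  -6. ] g 1.0 F [ 0.4 -0.9  0.3] t 1.45
   [-0.002, -0.007, 0.013] [0.008, -0.007, -0.003] dist 7.0
```

View pics/scene2.png

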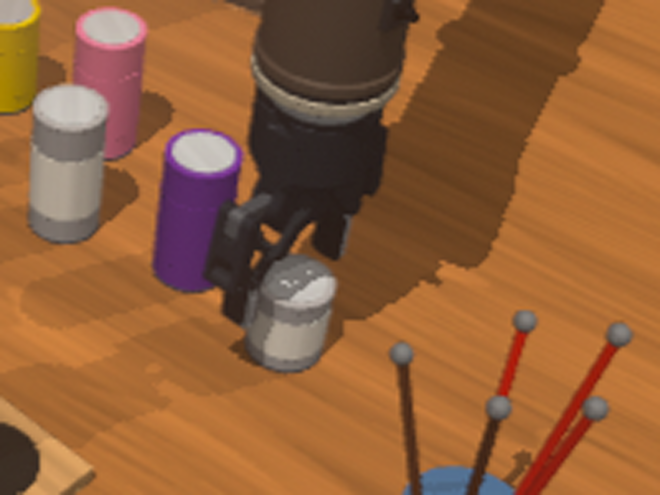

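{"op": "servo_tool", "data": {
  "translation": [
    [-0.002, -0.007, 0.013],
    [-0.002, -0.007, 0.013],
    [-0.002, -0.007, 0.013],
    [-0.002, -0.007, 0.013],
    [-0.002, -0.007, 0.013]
  ],
  "dr": [
    [0.008, -0.007, -0.003],
    [0.008, -0.007, -0.003],
    [0.008, -0.007, -0.003],
    [0.008, -0.007, -0.003],
    [0.008, -0.007, -0.003]
  ]
}}

```text
t: 1.92
position: [436.6, 259.8, 21.9]
tool_rot: [-1.571, 0.0, -0.097]
force: [0.0, 0.8, -0.3]
grip_width: 0.997
```

Run:
```python
from h import *
go((436.7,259.5,22,-5.6))
print(state()["joint_positions"].round(3))
im=capture("scene")[:,:,::-1].copy(); x0,y0,x1,y1=(300,150,500,300)
cv2.imwrite("pics/scene3.png",cv2.resize(im[y0:y1,x0:x1],None,fx=3.3,fy=3.3,interpolation=2))
```

```text
pos [436.6 259.8  21.9] rpy [-90.    0.   -5.6] g 0.997 F [ 0.   0.8 -0.3] t 1.92
   [0.0, -0.0, -0.001] [0.0, 0.001, -0.0] dist 0.0
[-0.886  0.509  0.329  2.07  -0.28   0.604 -0.461]
```

View pics/scene3.png

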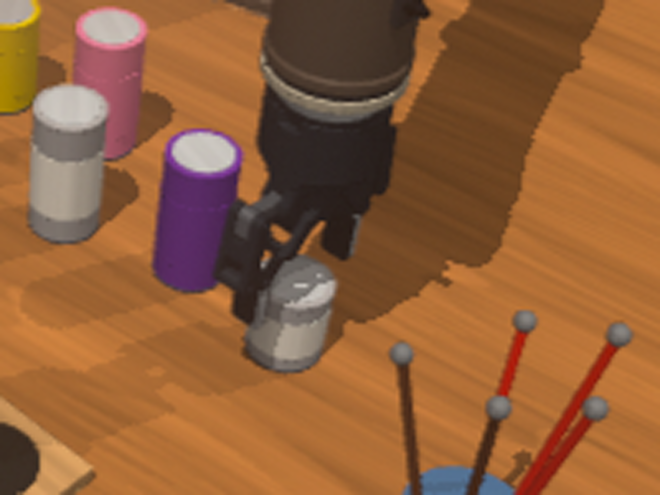

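{"op": "servo_tool", "data": {
  "translation": [
    [0, 0, 0],
    [0, 0, 0],
    [0, 0, 0],
    [0, 0, 0],
    [0, 0, 0]
  ],
  "dr": [
    [0, 0, 0],
    [0, 0, 0],
    [0, 0, 0],
    [0, 0, 0],
    [0, 0, 0]
  ],
  "claw": 1,
  "grip_force": 40
}}

```text
t: 2.38
position: [436.5, 259.8, 22.2]
tool_rot: [-1.571, 0.0, -0.097]
force: [-2.2, -1.2, 7.9]
grip_width: 0.59
```

Run:
```python
from h import *
go((436.7,259.5,130,-5.6))
```

```text
pos [436.5 259.8  22.2] rpy [-90.    0.   -5.6] g 0.59 F [-2.2 -1.2  7.9] t 2.38
   [0.0, -0.216, -0.001] [0.0, 0.0, -0.0] dist 108.0
```

{"op": "servo_tool", "data": {
  "translation": [
    [0, -0.03, 0],
    [0, -0.08, 0],
    [0, -0.14, 0],
    [0, -0.2, 0],
    [0, -0.24, 0]
  ],
  "dr": [
    [0, 0, 0],
    [0, 0, 0],
    [0, 0, 0],
    [0, 0, 0],
    [0, 0, 0]
  ]
}}

```text
t: 2.8
position: [437.1, 259.8, 144.6]
tool_rot: [-1.57, -0.001, -0.098]
force: [0.7, 0.3, -1.6]
grip_width: 0.59
```

Run:
```python
from h import *
go((635.7,14.6,130,-5.6))
im=capture("scene")[:,:,::-1].copy(); x0,y0,x1,y1=(300,100,500,250)
cv2.imwrite("pics/scene4.png",cv2.resize(im[y0:y1,x0:x1],None,fx=3.3,fy=3.3,interpolation=2))
```

```text
pos [437.1 259.8 144.6] rpy [-89.9  -0.1  -5.6] g 0.59 F [ 0.7  0.3 -1.6] t 2.8
   [0.443, 0.029, -0.449] [-0.001, -0.0, 0.001] dist 316.0
```

View pics/scene4.png

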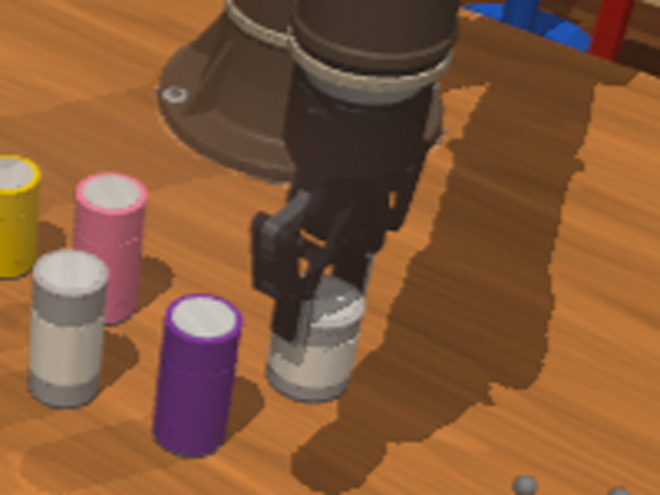

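{"op": "servo_tool", "data": {
  "translation": [
    [0.05, 0, -0.05],
    [0.1, 0, -0.1],
    [0.155, 0, -0.157],
    [0.21, 0, -0.214],
    [0.265, 0, -0.27]
  ],
  "dr": [
    [0, 0, 0],
    [0, 0, 0],
    [0, 0, 0],
    [0, 0, 0],
    [0, 0, 0]
  ]
}}

```text
t: 3.27
position: [558.0, 111.9, 147.1]
tool_rot: [-1.566, -0.004, -0.097]
force: [0.7, 0.6, 0.4]
grip_width: 0.59
```

Run:
```python
from h import *
go((635.7,14.6,100,-5.6))
```

```text
pos [558.  111.9 147.1] rpy [-89.8  -0.2  -5.6] g 0.59 F [0.7 0.6 0.4] t 3.27
   [0.173, 0.094, -0.179] [-0.004, 0.0, 0.003] dist 133.0
```

{"op": "servo_tool", "data": {
  "translation": [
    [0.05, 0, -0.05],
    [0.1, 0.02, -0.1],
    [0.15, 0.06, -0.155],
    [0.173, 0.094, -0.179],
    [0.173, 0.094, -0.179]
  ],
  "dr": [
    [0, 0, 0],
    [0, 0, 0],
    [-0.004, 0, 0.003],
    [-0.004, 0, 0.003],
    [-0.004, 0, 0.003]
  ]
}}

```text
t: 3.68
position: [635.2, 8.8, 96.2]
tool_rot: [-1.575, 0.003, -0.103]
force: [-1.9, -0.5, -1.2]
grip_width: 0.588
```

Run:
```python
from h import *
go((635.7,14.6,40.5,-5.6))
```

```text
pos [635.2   8.8  96.2] rpy [-90.2   0.2  -5.9] g 0.588 F [-1.9 -0.5 -1.2] t 3.68
   [0.0, 0.111, 0.012] [0.004, -0.005, -0.003] dist 56.0
```

{"op": "servo_tool", "data": {
  "translation": [
    [0, 0.04, 0.012],
    [0, 0.08, 0.012],
    [0, 0.104, 0.012],
    [0, 0.104, 0.012],
    [0, 0.104, 0.012]
  ],
  "dr": [
    [0.004, -0.005, -0.003],
    [0.004, -0.005, -0.003],
    [0.004, -0.005, -0.003],
    [0.004, -0.005, -0.003],
    [0.004, -0.005, -0.003]
  ]
}}

```text
t: 4.1
position: [635.1, 15.0, 44.0]
tool_rot: [-1.571, 0.001, -0.098]
force: [0.2, -0.7, -0.6]
grip_width: 0.589
```

Run:
```python
from h import *
go((635.7,14.6,39.5,-5.6))
for n,b in (("scene",(180,180,340,320)),("top",(180,130,400,230))):
    im=capture(n)[:,:,::-1].copy(); x0,y0,x1,y1=b
    cv2.imwrite(f"pics/{n}5.png",cv2.resize(im[y0:y1,x0:x1],None,fx=3.5,fy=3.5,interpolation=2))
```

```text
pos [635.1  15.   44. ] rpy [-90.    0.1  -5.6] g 0.589 F [ 0.2 -0.7 -0.6] t 4.1
   [0.001, 0.009, -0.001] [-0.0, 0.0, -0.001] dist 5.0
```

View pics/scene5.png

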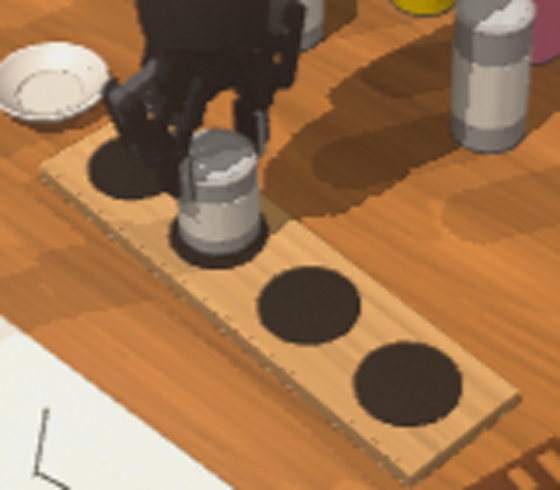

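View pics/top5.png

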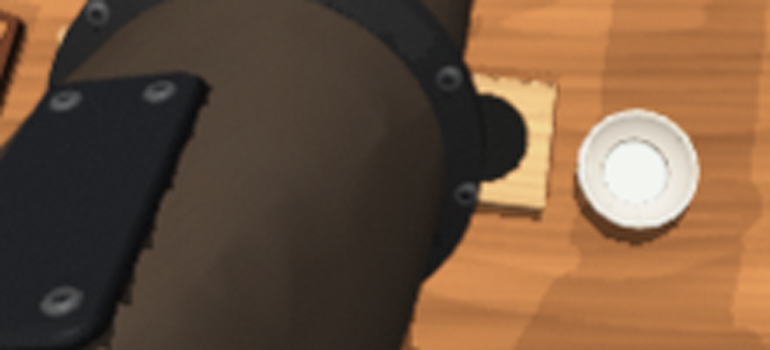

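{"op": "servo_tool", "data": {
  "translation": [
    [0.001, 0.004, -0.001],
    [0.001, 0.009, -0.001],
    [0.001, 0.0095, -0.001],
    [0.001, 0.0095, -0.001],
    [0.001, 0.0095, -0.001]
  ],
  "dr": [
    [0, 0, 0],
    [0, 0, 0],
    [0, 0, 0],
    [0, 0, 0],
    [0, 0, 0]
  ]
}}

```text
t: 4.62
position: [636.9, 14.2, 40.8]
tool_rot: [-1.57, -0.002, -0.098]
force: [-0.3, -0.5, -1.8]
grip_width: 0.597
```

{"op": "servo_tool", "data": {
  "translation": [
    [0, 0, 0],
    [0, 0, 0],
    [0, 0, 0],
    [0, 0, 0],
    [0, 0, 0]
  ],
  "dr": [
    [0, 0, 0],
    [0, 0, 0],
    [0, 0, 0],
    [0, 0, 0],
    [0, 0, 0]
  ],
  "claw": 0
}}

```text
t: 5.03
position: [637.0, 14.2, 40.8]
tool_rot: [-1.57, -0.002, -0.098]
force: [-1.0, -0.7, -0.5]
grip_width: 1.001
```

{"op": "servo_tool", "data": {
  "translation": [
    [0, -0.03, 0],
    [0, -0.09, 0],
    [0, -0.16, 0],
    [0, -0.23, 0],
    [0, -0.26, 0]
  ],
  "dr": [
    [0, 0, 0],
    [0, 0, 0],
    [0, 0, 0],
    [0, 0, 0],
    [0, 0, 0]
  ]
}}

```text
t: 5.45
position: [638.7, 13.7, 175.6]
tool_rot: [-1.569, -0.007, -0.098]
force: [1.3, 0.6, 0.9]
grip_width: 0.999
```

Run:
```python
from h import *
go((443.9,-224.7,150,-5.6))
im=capture("scene")[:,:,::-1].copy(); x0,y0,x1,y1=(180,180,340,320)
cv2.imwrite("pics/scene6.png",cv2.resize(im[y0:y1,x0:x1],None,fx=4,fy=4,interpolation=2))
```

```text
pos [638.7  13.7 175.6] rpy [-89.9  -0.4  -5.6] g 0.999 F [1.3 0.6 0.9] t 5.45
   [-0.341, 0.048, -0.513] [-0.001, -0.001, 0.007] dist 309.0
```

View pics/scene6.png

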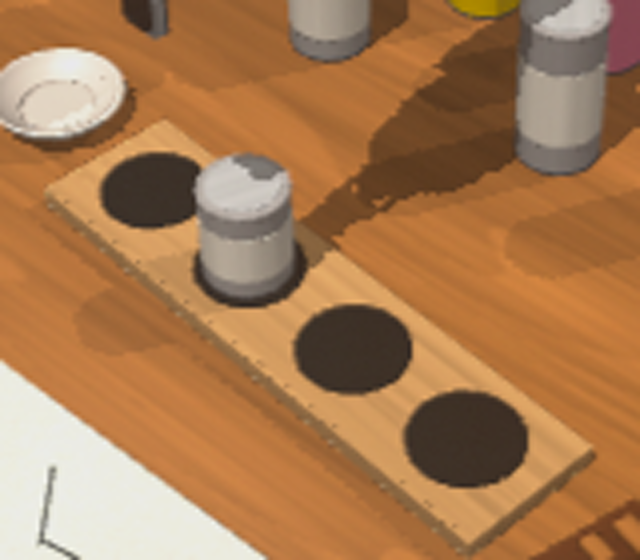

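{"op": "servo_tool", "data": {
  "translation": [
    [-0.04, 0, -0.065],
    [-0.085, 0, -0.13],
    [-0.13, 0, -0.195],
    [-0.17, 0, -0.26],
    [-0.215, 0, -0.325]
  ],
  "dr": [
    [0, 0, 0.003],
    [0, 0, 0.007],
    [0, 0, 0.007],
    [0, 0, 0.007],
    [0, 0, 0.007]
  ]
}}

```text
t: 5.92
position: [515.5, -138.5, 175.6]
tool_rot: [-1.569, -0.003, -0.098]
force: [2.1, -1.2, -0.4]
grip_width: 0.997
```

Run:
```python
from h import *
go((443.9,-224.7,110,-5.6))
im=capture("top")[:,:,::-1].copy(); x0,y0,x1,y1=(180,130,400,290)
cv2.imwrite("pics/top6.png",cv2.resize(im[y0:y1,x0:x1],None,fx=3.5,fy=3.5,interpolation=2))
```

```text
pos [ 515.5 -138.5  175.6] rpy [-89.9  -0.2  -5.6] g 0.997 F [ 2.1 -1.2 -0.4] t 5.92
   [-0.126, 0.13, -0.186] [-0.002, -0.0, 0.003] dist 130.0
```

View pics/top6.png

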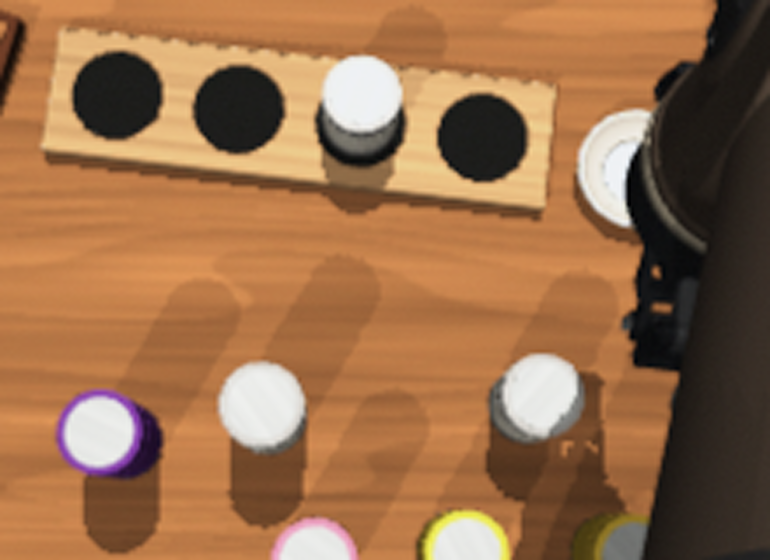

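Run:
```python
from h import *
print(ray("top",(362.5+.5)/3.5-.5+180,(94+.5)/3.5-.5+130,79).round(1))
# predicted lid outline if tin centred on pad2 (top estimate) drawn with the base
im=cv2.imread("pics/top6.png");th=np.linspace(0,6.28,60)
for (cx,cy),z,r,col in (((633.6,12.1),79,26,(0,0,255)),((633.6,12.1),17,32,(255,0,0)),((633.6,12.1),17,26,(0,255,0))):
    q=proj("top",[[cx+r*np.cos(t),cy+r*np.sin(t),z] for t in th]);q=(q-[180,130]+.5)*3.5-.5
    cv2.polylines(im,[np.round(q*8).astype(np.int32)],True,col,1,cv2.LINE_AA,3)
cv2.imwrite("pics/top6b.png",cv2.resize(im[20:190,250:560],None,fx=2.5,fy=2.5))
im=cv2.imread("pics/scene6.png")
for (cx,cy),z,r,col in (((637.6,16.9),79,26,(0,0,255)),((637.6,16.9),17,32,(255,0,0)),((637.6,16.9),17,26,(0,255,0))):
    q=proj("scene",[[cx+r*np.cos(t),cy+r*np.sin(t),z] for t in th]);q=(q-[180,180]+.5)*4-.5
    cv2.polylines(im,[np.round(q*8).astype(np.int32)],True,col,1,cv2.LINE_AA,3)
cv2.imwrite("pics/scene6b.png",cv2.resize(im[130:330,150:350],None,fx=2.5,fy=2.5))
```

```text
[635.2  12.1  79. ]
```

View pics/top6b.png

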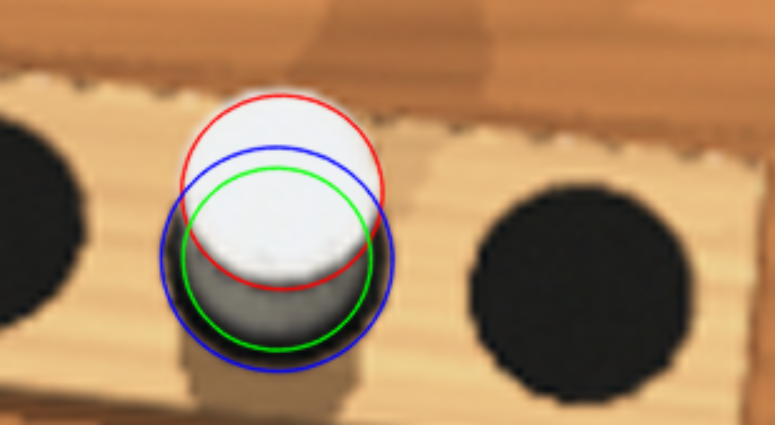

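View pics/scene6b.png

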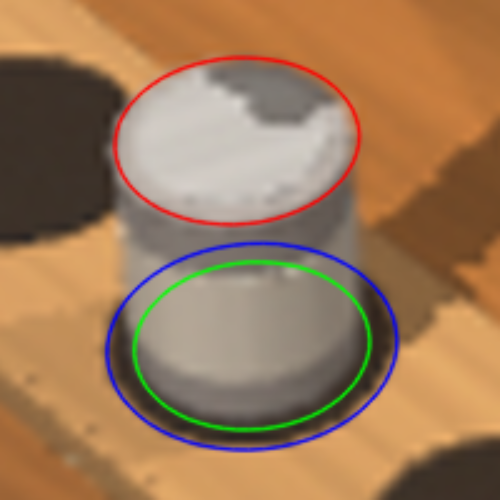

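{"op": "servo_tool", "data": {
  "translation": [
    [-0.04, 0.03, -0.06],
    [-0.08, 0.06, -0.12],
    [-0.12, 0.1, -0.18],
    [-0.126, 0.13, -0.186],
    [-0.126, 0.13, -0.186]
  ],
  "dr": [
    [0, 0, 0],
    [0, 0, 0],
    [-0.002, 0, 0.003],
    [-0.002, 0, 0.003],
    [-0.002, 0, 0.003]
  ]
}}

```text
t: 6.38
position: [432.8, -233.7, 108.4]
tool_rot: [-1.573, 0.008, -0.113]
force: [-1.2, 1.2, 0.3]
grip_width: 1.0
```

Run:
```python
from h import *
go((443.9,-224.7,5,-5.6))
```

```text
pos [ 432.8 -233.7  108.4] rpy [-90.1   0.4  -6.4] g 1.0 F [-1.2  1.2  0.3] t 6.38
   [0.022, 0.207, 0.021] [0.002, -0.014, -0.007] dist 104.0
```

{"op": "servo_tool", "data": {
  "translation": [
    [0.022, 0.04, 0.021],
    [0.022, 0.08, 0.021],
    [0.022, 0.12, 0.021],
    [0.022, 0.16, 0.021],
    [0.022, 0.19, 0.021]
  ],
  "dr": [
    [0.002, -0.014, -0.007],
    [0.002, -0.014, -0.007],
    [0.002, -0.014, -0.007],
    [0.002, -0.014, -0.007],
    [0.002, -0.014, -0.007]
  ]
}}

```text
t: 6.8
position: [445.2, -223.3, 12.3]
tool_rot: [-1.57, 0.0, -0.096]
force: [0.3, 0.8, -0.1]
grip_width: 0.998
```

Run:
```python
from h import *
go((443.9,-224.7,5,-5.6))
```

```text
pos [ 445.2 -223.3   12.3] rpy [-90.    0.   -5.5] g 0.998 F [ 0.3  0.8 -0.1] t 6.8
   [-0.002, 0.015, -0.003] [-0.0, 0.002, -0.0] dist 8.0
```

{"op": "servo_tool", "data": {
  "translation": [
    [-0.002, 0.008, -0.003],
    [-0.002, 0.014, -0.003],
    [-0.002, 0.014, -0.003],
    [-0.002, 0.014, -0.003],
    [-0.002, 0.014, -0.003]
  ],
  "dr": [
    [0, 0.002, 0],
    [0, 0.002, 0],
    [0, 0.002, 0],
    [0, 0.002, 0],
    [0, 0.002, 0]
  ]
}}

```text
t: 7.22
position: [445.0, -224.8, 6.2]
tool_rot: [-1.571, -0.001, -0.098]
force: [0.4, 0.0, -0.0]
grip_width: 1.0
```

{"op": "servo_tool", "data": {
  "translation": [
    [0, 0, 0],
    [0, 0, 0],
    [0, 0, 0],
    [0, 0, 0],
    [0, 0, 0]
  ],
  "dr": [
    [0, 0, 0],
    [0, 0, 0],
    [0, 0, 0],
    [0, 0, 0],
    [0, 0, 0]
  ],
  "claw": 1
}}

```text
t: 7.63
position: [445.4, -224.9, 7.0]
tool_rot: [-1.57, -0.002, -0.098]
force: [-1.6, 1.8, 12.1]
grip_width: 0.587
```

{"op": "servo_tool", "data": {
  "translation": [
    [0, -0.02, 0],
    [0, -0.06, 0],
    [0, -0.12, 0],
    [0, -0.17, 0],
    [0, -0.2, 0]
  ],
  "dr": [
    [0, 0, 0],
    [0, 0, 0],
    [0, 0, 0],
    [0, 0, 0],
    [0, 0, 0]
  ]
}}

```text
t: 8.05
position: [445.7, -225.6, 110.0]
tool_rot: [-1.571, -0.005, -0.099]
force: [1.2, -0.5, -1.0]
grip_width: 0.582
```

Run:
```python
from h import *
go((627.5,-69,105,-5.6))
im=capture("scene")[:,:,::-1].copy(); x0,y0,x1,y1=(150,60,350,210)
cv2.imwrite("pics/scene7.png",cv2.resize(im[y0:y1,x0:x1],None,fx=3.3,fy=3.3,interpolation=2))
```

```text
pos [ 445.7 -225.6  110. ] rpy [-90.   -0.3  -5.7] g 0.582 F [ 1.2 -0.5 -1. ] t 8.05
   [0.331, 0.011, 0.347] [0.0, -0.001, 0.004] dist 240.0
```

View pics/scene7.png

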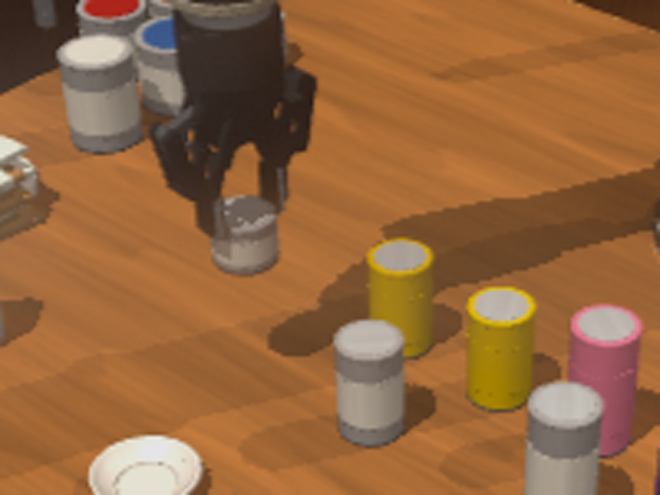

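{"op": "servo_tool", "data": {
  "translation": [
    [0.05, 0, 0.05],
    [0.11, 0, 0.11],
    [0.17, 0, 0.17],
    [0.225, 0, 0.23],
    [0.27, 0, 0.28]
  ],
  "dr": [
    [0, 0, 0],
    [0, 0, 0],
    [0, 0, 0.004],
    [0, 0, 0.004],
    [0, 0, 0.004]
  ]
}}

```text
t: 8.52
position: [597.0, -97.2, 112.8]
tool_rot: [-1.571, -0.004, -0.097]
force: [0.2, -0.2, -0.6]
grip_width: 0.587
```

Run:
```python
from h import *
go((627.5,-69,60,-5.6))
```

```text
pos [597.  -97.2 112.8] rpy [-90.   -0.2  -5.6] g 0.587 F [ 0.2 -0.2 -0.6] t 8.52
   [0.055, 0.106, 0.062] [-0.0, 0.0, 0.004] dist 67.0
```

{"op": "servo_tool", "data": {
  "translation": [
    [0.03, 0.01, 0.035],
    [0.05, 0.04, 0.056],
    [0.055, 0.08, 0.062],
    [0.055, 0.106, 0.062],
    [0.055, 0.106, 0.062]
  ],
  "dr": [
    [0, 0, 0.004],
    [0, 0, 0.004],
    [0, 0, 0.004],
    [0, 0, 0.004],
    [0, 0, 0.004]
  ]
}}

```text
t: 8.93
position: [625.0, -68.8, 57.0]
tool_rot: [-1.571, 0.006, -0.097]
force: [-1.5, -0.6, -1.3]
grip_width: 0.584
```

Run:
```python
from h import *
go((627.5,-69,30,-5.6))
```

```text
pos [625.  -68.8  57. ] rpy [-90.    0.3  -5.6] g 0.584 F [-1.5 -0.6 -1.3] t 8.93
   [0.005, 0.054, 0.0] [0.001, 0.001, -0.006] dist 27.0
```

{"op": "servo_tool", "data": {
  "translation": [
    [0.005, 0.02, 0],
    [0.005, 0.04, 0],
    [0.005, 0.054, 0],
    [0.005, 0.054, 0],
    [0.005, 0.054, 0]
  ],
  "dr": [
    [0.001, 0.001, -0.006],
    [0.001, 0.001, -0.006],
    [0.001, 0.001, -0.006],
    [0.001, 0.001, -0.006],
    [0.001, 0.001, -0.006]
  ]
}}

```text
t: 9.35
position: [627.0, -69.4, 30.1]
tool_rot: [-1.57, 0.0, -0.099]
force: [1.1, 1.1, -1.1]
grip_width: 0.584
```

Run:
```python
from h import *
go((627.5,-69,24.3,-5.6))
```

```text
pos [627.  -69.4  30.1] rpy [-90.    0.   -5.7] g 0.584 F [ 1.1  1.1 -1.1] t 9.35
   [0.001, 0.012, 0.001] [-0.0, -0.001, -0.0] dist 6.0
```

{"op": "servo_tool", "data": {
  "translation": [
    [0.001, 0.004, 0.001],
    [0.001, 0.008, 0.001],
    [0.001, 0.012, 0.001],
    [0.001, 0.012, 0.001],
    [0.001, 0.012, 0.001]
  ],
  "dr": [
    [0, 0, 0],
    [0, 0, 0],
    [0, 0, 0],
    [0, 0, 0],
    [0, 0, 0]
  ]
}}

```text
t: 9.77
position: [627.8, -69.0, 24.3]
tool_rot: [-1.57, -0.0, -0.099]
force: [0.1, 0.3, -0.3]
grip_width: 0.584
```

{"op": "servo_tool", "data": {
  "translation": [
    [0, 0, 0],
    [0, 0, 0],
    [0, 0, 0],
    [0, 0, 0],
    [0, 0, 0]
  ],
  "dr": [
    [0, 0, 0],
    [0, 0, 0],
    [0, 0, 0],
    [0, 0, 0],
    [0, 0, 0]
  ],
  "claw": 0
}}

```text
t: 10.18
position: [627.8, -68.9, 24.3]
tool_rot: [-1.57, -0.0, -0.099]
force: [-0.1, -0.0, 0.9]
grip_width: 1.002
```

{"op": "servo_tool", "data": {
  "translation": [
    [0, -0.03, 0],
    [0, -0.09, 0],
    [0, -0.16, 0],
    [0, -0.23, 0],
    [0, -0.27, 0]
  ],
  "dr": [
    [0, 0, 0],
    [0, 0, 0],
    [0, 0, 0],
    [0, 0, 0],
    [0, 0, 0]
  ]
}}

```text
t: 10.6
position: [629.0, -69.6, 163.2]
tool_rot: [-1.57, -0.004, -0.099]
force: [2.5, -0.7, -0.2]
grip_width: 0.999
```

Run:
```python
from h import *
go((443.9,-99.7,150,-5.6))
im=capture("scene")[:,:,::-1].copy(); x0,y0,x1,y1=(180,150,380,300)
cv2.imwrite("pics/scene8.png",cv2.resize(im[y0:y1,x0:x1],None,fx=3.3,fy=3.3,interpolation=2))
```

```text
pos [629.  -69.6 163.2] rpy [-90.   -0.2  -5.7] g 0.999 F [ 2.5 -0.7 -0.2] t 10.6
   [-0.362, 0.025, -0.097] [-0.0, -0.001, 0.004] dist 188.0
```

View pics/scene8.png

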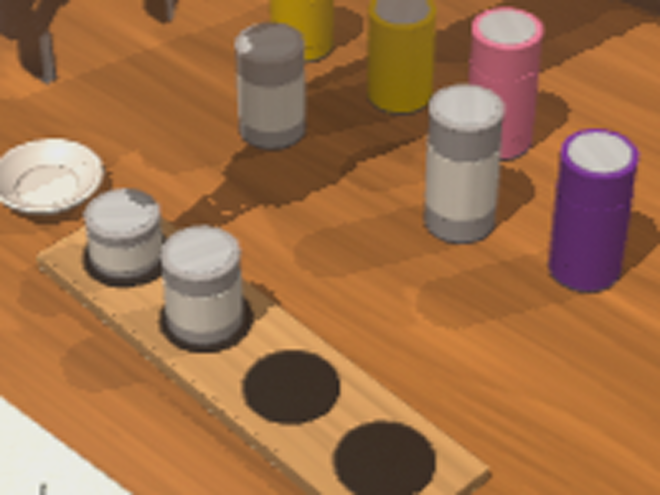

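{"op": "servo_tool", "data": {
  "translation": [
    [-0.08, 0, -0.022],
    [-0.16, 0.005, -0.044],
    [-0.24, 0.01, -0.066],
    [-0.31, 0.018, -0.085],
    [-0.362, 0.025, -0.097]
  ],
  "dr": [
    [0, 0, 0.004],
    [0, 0, 0.004],
    [0, 0, 0.004],
    [0, 0, 0.004],
    [0, 0, 0.004]
  ]
}}

```text
t: 11.07
position: [442.2, -100.8, 151.5]
tool_rot: [-1.569, -0.003, -0.1]
force: [-1.2, -0.8, 0.3]
grip_width: 0.998
```

Run:
```python
from h import *
go((443.9,-99.7,110,-5.6),(443.9,-99.7,40,-5.6))
```

```text
pos [ 442.2 -100.8  151.5] rpy [-89.9  -0.2  -5.7] g 0.998 F [-1.2 -0.8  0.3] t 11.07
   [0.003, 0.083, 0.002] [-0.001, -0.002, 0.003] dist 42.0
   [0.002, 0.223, 0.002] [-0.001, -0.002, 0.003] dist 111.0
```

{"op": "servo_tool", "data": {
  "translation": [
    [0.003, 0.05, 0.002],
    [0.003, 0.1, 0.002],
    [0.003, 0.15, 0.002],
    [0.003, 0.2, 0.002],
    [0.003, 0.22, 0.002]
  ],
  "dr": [
    [-0.001, -0.002, 0.003],
    [-0.001, -0.002, 0.003],
    [-0.001, -0.002, 0.003],
    [-0.001, -0.002, 0.003],
    [-0.001, -0.002, 0.003]
  ]
}}

```text
t: 11.48
position: [442.5, -99.6, 39.1]
tool_rot: [-1.571, 0.003, -0.098]
force: [-0.9, 0.3, -0.4]
grip_width: 0.998
```

Run:
```python
from h import *
go((443.9,-99.7,38,-5.6))
```

```text
pos [442.5 -99.6  39.1] rpy [-90.    0.2  -5.6] g 0.998 F [-0.9  0.3 -0.4] t 11.48
   [0.003, 0.002, 0.0] [-0.0, -0.0, -0.003] dist 2.0
```

{"op": "servo_tool", "data": {
  "translation": [
    [0.003, 0.002, 0],
    [0.003, 0.002, 0],
    [0.003, 0.002, 0],
    [0.003, 0.002, 0],
    [0.003, 0.002, 0]
  ],
  "dr": [
    [0, 0, -0.003],
    [0, 0, -0.003],
    [0, 0, -0.003],
    [0, 0, -0.003],
    [0, 0, -0.003]
  ],
  "claw": 1,
  "grip_force": 45
}}

```text
t: 11.9
position: [444.7, -99.8, 39.1]
tool_rot: [-1.57, -0.002, -0.098]
force: [-1.6, -0.8, 3.5]
grip_width: 0.592
```

{"op": "servo_tool", "data": {
  "translation": [
    [0, -0.02, 0],
    [0, -0.06, 0],
    [0, -0.12, 0],
    [0, -0.18, 0],
    [0, -0.21, 0]
  ],
  "dr": [
    [0, 0, 0],
    [0, 0, 0],
    [0, 0, 0],
    [0, 0, 0],
    [0, 0, 0]
  ]
}}

```text
t: 12.32
position: [445.9, -100.4, 147.7]
tool_rot: [-1.57, -0.006, -0.099]
force: [1.0, 0.2, -0.7]
grip_width: 0.59
```

Run:
```python
from h import *
go((644.1,100,150,-5.6))
im=capture("scene")[:,:,::-1].copy(); x0,y0,x1,y1=(180,60,380,210)
cv2.imwrite("pics/scene9.png",cv2.resize(im[y0:y1,x0:x1],None,fx=3.3,fy=3.3,interpolation=2))
```

```text
pos [ 445.9 -100.4  147.7] rpy [-90.   -0.3  -5.7] g 0.59 F [ 1.   0.2 -0.7] t 12.32
   [0.355, -0.002, 0.438] [-0.001, -0.001, 0.006] dist 282.0
```

View pics/scene9.png

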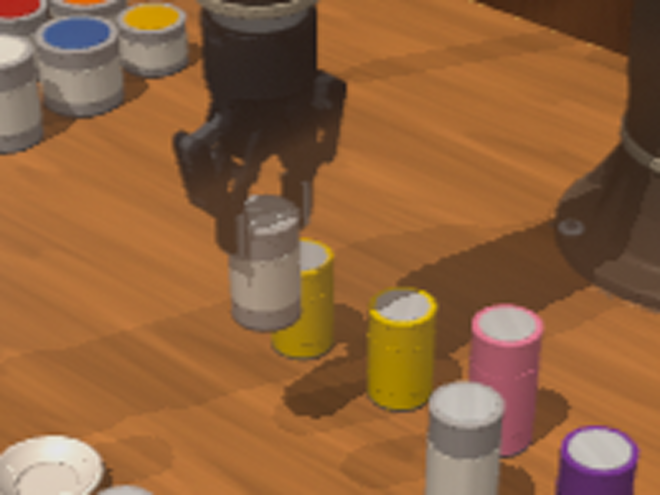

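{"op": "servo_tool", "data": {
  "translation": [
    [0.05, -0.01, 0.06],
    [0.1, -0.01, 0.125],
    [0.155, -0.01, 0.19],
    [0.21, -0.01, 0.255],
    [0.26, -0.002, 0.32]
  ],
  "dr": [
    [0, 0, 0.006],
    [0, 0, 0.006],
    [0, 0, 0.006],
    [0, 0, 0.006],
    [0, 0, 0.006]
  ]
}}

```text
t: 12.78
position: [593.1, 46.7, 152.6]
tool_rot: [-1.569, -0.004, -0.099]
force: [1.3, -1.1, -1.4]
grip_width: 0.596
```

Run:
```python
from h import *
go((644.1,100,95,-5.6))
```

```text
pos [593.1  46.7 152.6] rpy [-89.9  -0.3  -5.7] g 0.596 F [ 1.3 -1.1 -1.4] t 12.78
   [0.09, 0.116, 0.116] [-0.002, -0.001, 0.004] dist 94.0
```

{"op": "servo_tool", "data": {
  "translation": [
    [0.045, 0, 0.06],
    [0.08, 0.02, 0.105],
    [0.09, 0.05, 0.116],
    [0.09, 0.09, 0.116],
    [0.09, 0.116, 0.116]
  ],
  "dr": [
    [-0.002, 0, 0.004],
    [-0.002, 0, 0.004],
    [-0.002, 0, 0.004],
    [-0.002, 0, 0.004],
    [-0.002, 0, 0.004]
  ]
}}

```text
t: 13.2
position: [643.1, 100.6, 92.8]
tool_rot: [-1.571, 0.001, -0.097]
force: [-1.7, -0.7, -1.9]
grip_width: 0.589
```

Run:
```python
from h import *
go((644.1,100,62,-5.6))
```

```text
pos [643.1 100.6  92.8] rpy [-90.    0.1  -5.6] g 0.589 F [-1.7 -0.7 -1.9] t 13.2
   [0.002, 0.062, -0.001] [0.001, 0.0, -0.001] dist 31.0
```

{"op": "servo_tool", "data": {
  "translation": [
    [0.002, 0.02, -0.001],
    [0.002, 0.04, -0.001],
    [0.002, 0.062, -0.001],
    [0.002, 0.062, -0.001],
    [0.002, 0.062, -0.001]
  ],
  "dr": [
    [0.001, 0, -0.001],
    [0.001, 0, -0.001],
    [0.001, 0, -0.001],
    [0.001, 0, -0.001],
    [0.001, 0, -0.001]
  ]
}}

```text
t: 13.62
position: [643.8, 99.5, 61.7]
tool_rot: [-1.57, 0.001, -0.098]
force: [-0.4, 0.2, -1.8]
grip_width: 0.59
```

Run:
```python
from h import *
go((644.1,100,56.3,-5.6))
im=capture("scene")[:,:,::-1].copy(); x0,y0,x1,y1=(180,150,380,300)
cv2.imwrite("pics/scene10.png",cv2.resize(im[y0:y1,x0:x1],None,fx=3.3,fy=3.3,interpolation=2))
```

```text
pos [643.8  99.5  61.7] rpy [-90.    0.   -5.6] g 0.59 F [-0.4  0.2 -1.8] t 13.62
   [0.001, 0.011, 0.001] [-0.0, -0.0, -0.001] dist 5.0
```

View pics/scene10.png

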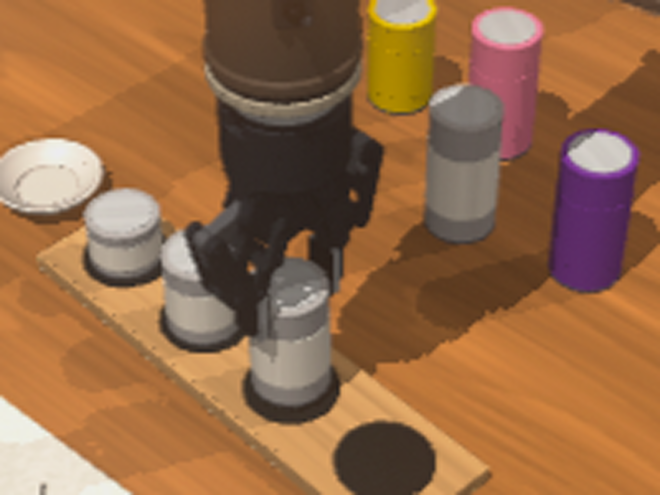

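Centred over pad_3; lower, release, retreat.

{"op": "servo_tool", "data": {
  "translation": [
    [0.001, 0.004, 0.001],
    [0.001, 0.008, 0.001],
    [0.001, 0.011, 0.001],
    [0.001, 0.011, 0.001],
    [0.001, 0.011, 0.001]
  ],
  "dr": [
    [0, 0, 0],
    [0, 0, 0],
    [0, 0, 0],
    [0, 0, 0],
    [0, 0, 0]
  ]
}}

```text
t: 14.08
position: [644.8, 100.2, 56.9]
tool_rot: [-1.57, -0.0, -0.098]
force: [-0.1, 0.6, -2.4]
grip_width: 0.593
```

{"op": "servo_tool", "data": {
  "translation": [
    [0, 0, 0],
    [0, 0, 0],
    [0, 0, 0],
    [0, 0, 0],
    [0, 0, 0]
  ],
  "dr": [
    [0, 0, 0],
    [0, 0, 0],
    [0, 0, 0],
    [0, 0, 0],
    [0, 0, 0]
  ],
  "claw": 0
}}

```text
t: 14.5
position: [644.9, 100.2, 57.0]
tool_rot: [-1.57, -0.001, -0.098]
force: [-0.3, -0.5, -0.5]
grip_width: 1.001
```

{"op": "servo_tool", "data": {
  "translation": [
    [0, -0.03, 0],
    [0, -0.09, 0],
    [0, -0.16, 0],
    [0, -0.23, 0],
    [0, -0.27, 0]
  ],
  "dr": [
    [0, 0, 0],
    [0, 0, 0],
    [0, 0, 0],
    [0, 0, 0],
    [0, 0, 0]
  ]
}}

```text
t: 14.92
position: [646.3, 99.9, 196.2]
tool_rot: [-1.569, -0.005, -0.098]
force: [0.5, -0.7, -0.5]
grip_width: 0.997
```

Run:
```python
from h import *
go((433,72.3,170,-5.6))
```

```text
pos [646.3  99.9 196.2] rpy [-89.9  -0.3  -5.6] g 0.997 F [ 0.5 -0.7 -0.5] t 14.92
   [-0.419, 0.05, -0.097] [-0.002, -0.0, 0.004] dist 217.0
```

{"op": "servo_tool", "data": {
  "translation": [
    [-0.08, 0.01, -0.02],
    [-0.16, 0.02, -0.038],
    [-0.24, 0.03, -0.056],
    [-0.32, 0.04, -0.074],
    [-0.38, 0.045, -0.088]
  ],
  "dr": [
    [0, 0, 0.004],
    [0, 0, 0.004],
    [0, 0, 0.004],
    [0, 0, 0.004],
    [0, 0, 0.004]
  ]
}}

```text
t: 15.33
position: [449.2, 74.0, 171.9]
tool_rot: [-1.569, 0.002, -0.098]
force: [-0.5, -0.4, -0.2]
grip_width: 1.001
```

Run:
```python
from h import *
go((433,72.3,150,-5.6))
```

```text
pos [449.2  74.  171.9] rpy [-89.9   0.1  -5.6] g 1.001 F [-0.5 -0.4 -0.2] t 15.33
   [-0.032, 0.044, -0.007] [-0.002, -0.0, -0.002] dist 27.0
```

{"op": "servo_tool", "data": {
  "translation": [
    [-0.02, 0.01, -0.005],
    [-0.03, 0.03, -0.007],
    [-0.032, 0.06, -0.007],
    [-0.032, 0.06, -0.007],
    [-0.032, 0.06, -0.007]
  ],
  "dr": [
    [-0.002, 0, -0.002],
    [-0.002, 0, -0.002],
    [-0.002, 0, -0.002],
    [-0.002, 0, -0.002],
    [-0.002, 0, -0.002]
  ]
}}

```text
t: 15.75
position: [432.7, 72.0, 141.9]
tool_rot: [-1.571, 0.0, -0.098]
force: [0.3, -0.2, 1.1]
grip_width: 1.002
```

Run:
```python
from h import *
go((433.5,72.5,58,-5.6))
im=capture("scene")[:,:,::-1].copy(); x0,y0,x1,y1=(250,100,450,250)
cv2.imwrite("pics/scene11.png",cv2.resize(im[y0:y1,x0:x1],None,fx=3.3,fy=3.3,interpolation=2))
```

```text
pos [432.7  72.  141.9] rpy [-90.    0.   -5.6] g 1.002 F [ 0.3 -0.2  1.1] t 15.75
   [0.002, 0.168, 0.001] [0.001, -0.001, -0.0] dist 84.0
```

View pics/scene11.png

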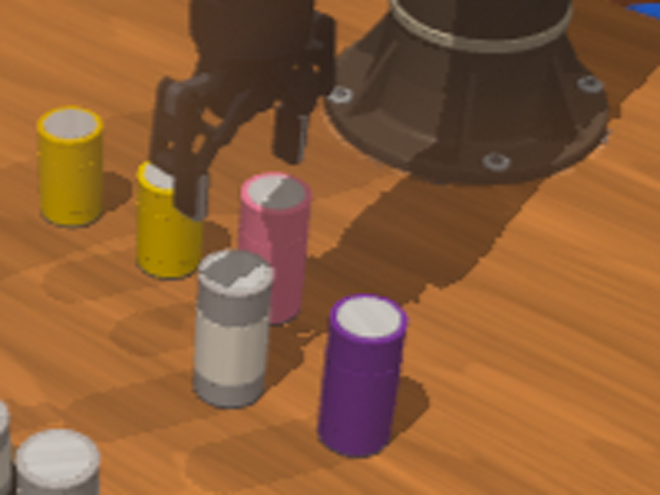

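{"op": "servo_tool", "data": {
  "translation": [
    [0.002, 0.04, 0.001],
    [0.002, 0.08, 0.001],
    [0.002, 0.12, 0.001],
    [0.002, 0.155, 0.001],
    [0.002, 0.165, 0.001]
  ],
  "dr": [
    [0, 0, 0],
    [0, 0, 0],
    [0, 0, 0],
    [0, 0, 0],
    [0, 0, 0]
  ]
}}

```text
t: 16.22
position: [434.1, 72.3, 58.6]
tool_rot: [-1.572, 0.001, -0.098]
force: [-0.2, -0.1, 1.1]
grip_width: 0.998
```

Run:
```python
from h import *
go((433.5,72.5,58,-5.6))
im=capture("scene")[:,:,::-1].copy(); x0,y0,x1,y1=(250,100,450,250)
cv2.imwrite("pics/scene12.png",cv2.resize(im[y0:y1,x0:x1],None,fx=3.3,fy=3.3,interpolation=2))
```

```text
pos [434.1  72.3  58.6] rpy [-90.1   0.1  -5.6] g 0.998 F [-0.2 -0.1  1.1] t 16.22
   [-0.001, 0.001, 0.0] [0.001, -0.001, -0.001] dist 1.0
```

View pics/scene12.png

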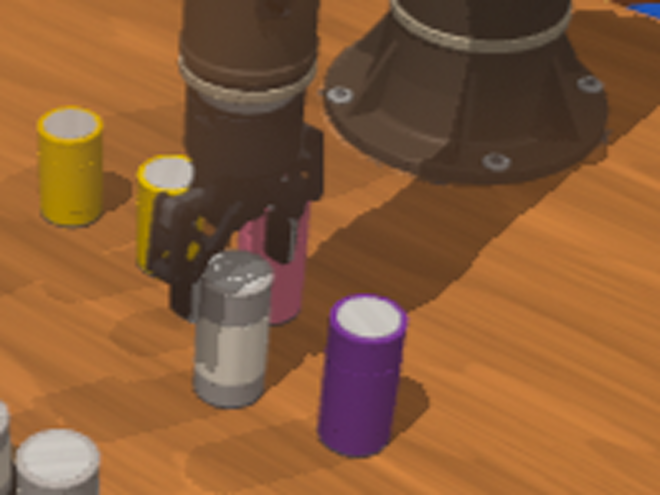

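{"op": "servo_tool", "data": {
  "translation": [
    [0, 0, 0],
    [0, 0, 0],
    [0, 0, 0],
    [0, 0, 0],
    [0, 0, 0]
  ],
  "dr": [
    [0, 0, 0],
    [0, 0, 0],
    [0, 0, 0],
    [0, 0, 0],
    [0, 0, 0]
  ],
  "claw": 1,
  "grip_force": 50
}}

```text
t: 16.68
position: [434.8, 72.5, 60.0]
tool_rot: [-1.571, -0.0, -0.099]
force: [-1.6, -0.2, 8.2]
grip_width: 0.595
```

{"op": "servo_tool", "data": {
  "translation": [
    [0, -0.02, 0],
    [0, -0.06, 0],
    [0, -0.12, 0],
    [0, -0.19, 0],
    [0, -0.25, 0]
  ],
  "dr": [
    [0, 0, 0],
    [0, 0, 0],
    [0, 0, 0],
    [0, 0, 0],
    [0, 0, 0]
  ]
}}

```text
t: 17.1
position: [434.6, 72.1, 187.4]
tool_rot: [-1.571, -0.001, -0.099]
force: [1.7, 0.9, -2.8]
grip_width: 0.591
```

Run:
```python
from h import *
go((652.5,184.2,170,-5.6))
im=capture("scene")[:,:,::-1].copy(); x0,y0,x1,y1=(230,40,430,190)
cv2.imwrite("pics/scene13.png",cv2.resize(im[y0:y1,x0:x1],None,fx=3.3,fy=3.3,interpolation=2))
```

```text
pos [434.6  72.1 187.4] rpy [-90.   -0.1  -5.7] g 0.591 F [ 1.7  0.9 -2.8] t 17.1
   [0.411, 0.035, 0.266] [0.0, -0.001, 0.001] dist 246.0
```

View pics/scene13.png

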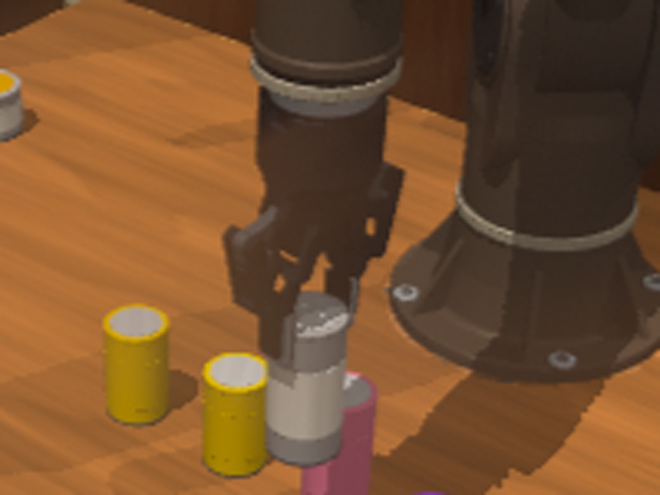

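{"op": "servo_tool", "data": {
  "translation": [
    [0.07, 0, 0.045],
    [0.14, 0, 0.09],
    [0.21, 0, 0.135],
    [0.28, 0, 0.18],
    [0.34, 0, 0.22]
  ],
  "dr": [
    [0, 0, 0],
    [0, 0, 0],
    [0, 0, 0],
    [0, 0, 0],
    [0, 0, 0]
  ]
}}

```text
t: 17.57
position: [619.5, 166.5, 194.2]
tool_rot: [-1.566, -0.008, -0.099]
force: [-0.3, 0.3, -2.2]
grip_width: 0.591
```

Run:
```python
from h import *
go((652.5,184.2,125,-5.6))
```

```text
pos [619.5 166.5 194.2] rpy [-89.8  -0.5  -5.7] g 0.591 F [-0.3  0.3 -2.2] t 17.57
   [0.061, 0.139, 0.041] [-0.004, -0.001, 0.008] dist 79.0
```

{"op": "servo_tool", "data": {
  "translation": [
    [0.04, 0.01, 0.025],
    [0.06, 0.03, 0.041],
    [0.061, 0.07, 0.041],
    [0.061, 0.11, 0.041],
    [0.061, 0.139, 0.041]
  ],
  "dr": [
    [-0.004, 0, 0.008],
    [-0.004, 0, 0.008],
    [-0.004, 0, 0.008],
    [-0.004, 0, 0.008],
    [-0.004, 0, 0.008]
  ]
}}

```text
t: 17.98
position: [651.8, 184.2, 123.3]
tool_rot: [-1.571, 0.002, -0.099]
force: [-1.3, 1.0, -3.0]
grip_width: 0.592
```

Run:
```python
from h import *
go((652.5,184.2,83,-5.6))
```

```text
pos [651.8 184.2 123.3] rpy [-90.    0.1  -5.7] g 0.592 F [-1.3  1.  -3. ] t 17.98
   [0.002, 0.081, 0.0] [0.001, -0.001, -0.002] dist 40.0
```

{"op": "servo_tool", "data": {
  "translation": [
    [0.002, 0.025, 0],
    [0.002, 0.05, 0],
    [0.002, 0.075, 0],
    [0.002, 0.081, 0],
    [0.002, 0.081, 0]
  ],
  "dr": [
    [0.001, -0.001, -0.002],
    [0.001, -0.001, -0.002],
    [0.001, -0.001, -0.002],
    [0.001, -0.001, -0.002],
    [0.001, -0.001, -0.002]
  ]
}}

```text
t: 18.4
position: [652.0, 184.1, 81.8]
tool_rot: [-1.571, 0.001, -0.098]
force: [0.2, -0.4, -2.5]
grip_width: 0.593
```

Run:
```python
from h import *
go((652.5,184.2,77.3,-5.6))
im=capture("scene")[:,:,::-1].copy(); x0,y0,x1,y1=(180,170,380,320)
cv2.imwrite("pics/scene14.png",cv2.resize(im[y0:y1,x0:x1],None,fx=3.3,fy=3.3,interpolation=2))
```

```text
pos [652.  184.1  81.8] rpy [-90.    0.1  -5.6] g 0.593 F [ 0.2 -0.4 -2.5] t 18.4
   [0.001, 0.009, 0.0] [0.0, 0.0, -0.001] dist 5.0
```

View pics/scene14.png

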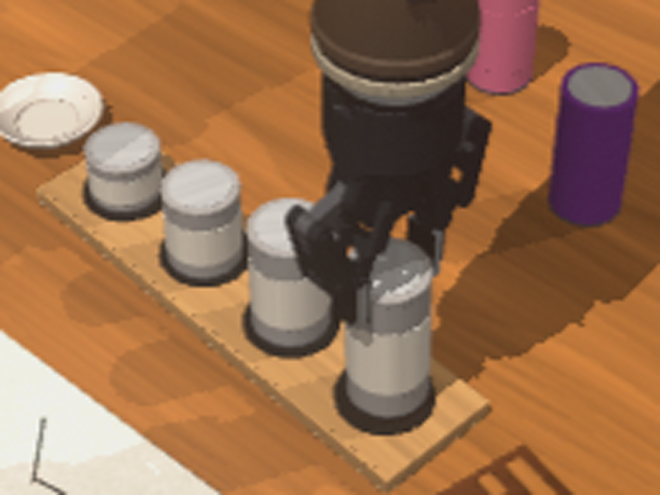

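{"op": "servo_tool", "data": {
  "translation": [
    [0.001, 0.004, 0],
    [0.001, 0.008, 0],
    [0.001, 0.01, 0],
    [0.001, 0.01, 0],
    [0.001, 0.01, 0]
  ],
  "dr": [
    [0, 0, 0],
    [0, 0, 0],
    [0, 0, 0],
    [0, 0, 0],
    [0, 0, 0]
  ]
}}

```text
t: 18.87
position: [653.3, 184.1, 78.0]
tool_rot: [-1.57, -0.0, -0.098]
force: [-0.0, -0.0, -2.7]
grip_width: 0.594
```

{"op": "servo_tool", "data": {
  "translation": [
    [0, 0, 0],
    [0, 0, 0],
    [0, 0, 0],
    [0, 0, 0],
    [0, 0, 0]
  ],
  "dr": [
    [0, 0, 0],
    [0, 0, 0],
    [0, 0, 0],
    [0, 0, 0],
    [0, 0, 0]
  ],
  "claw": 0
}}

```text
t: 19.28
position: [653.4, 184.1, 78.2]
tool_rot: [-1.57, -0.001, -0.098]
force: [-0.6, -0.7, -0.4]
grip_width: 0.994
```

{"op": "servo_tool", "data": {
  "translation": [
    [0, -0.03, 0],
    [0, -0.09, 0],
    [0, -0.16, 0],
    [0, -0.23, 0],
    [0, -0.28, 0]
  ],
  "dr": [
    [0, 0, 0],
    [0, 0, 0],
    [0, 0, 0],
    [0, 0, 0],
    [0, 0, 0]
  ]
}}

```text
t: 19.7
position: [654.2, 183.9, 221.7]
tool_rot: [-1.569, -0.003, -0.098]
force: [1.0, -0.8, 1.1]
grip_width: 1.001
```

{"op": "servo_tool", "data": {
  "translation": [
    [-0.06, 0, -0.03],
    [-0.12, 0, -0.06],
    [-0.19, 0, -0.09],
    [-0.26, 0, -0.12],
    [-0.32, 0, -0.13]
  ],
  "dr": [
    [0, 0, 0],
    [0, 0, 0],
    [0, 0, 0],
    [0, 0, 0],
    [0, 0, 0]
  ]
}}

```text
t: 20.12
position: [486.3, 132.5, 221.0]
tool_rot: [-1.57, -0.003, -0.1]
force: [-0.3, -0.7, 0.1]
grip_width: 1.001
```

Run:
```python
from h import *
go((450,300,200,-5.6))
for n,b in (("scene",(180,170,380,320)),("top",(150,100,400,230))):
    im=capture(n)[:,:,::-1].copy(); x0,y0,x1,y1=b
    cv2.imwrite(f"pics/{n}15.png",cv2.resize(im[y0:y1,x0:x1],None,fx=3.2,fy=3.2,interpolation=2))
```

```text
pos [486.3 132.5 221. ] rpy [-89.9  -0.2  -5.7] g 1.001 F [-0.3 -0.7  0.1] t 20.12
   [-0.106, 0.042, 0.326] [-0.001, -0.002, 0.003] dist 173.0
```

View pics/scene15.png

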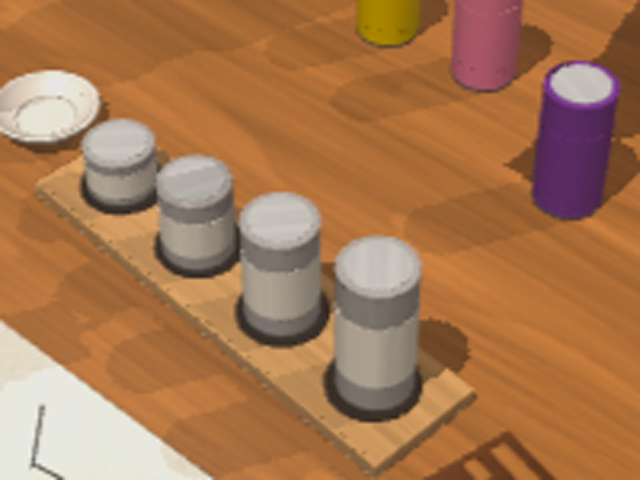

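View pics/top15.png

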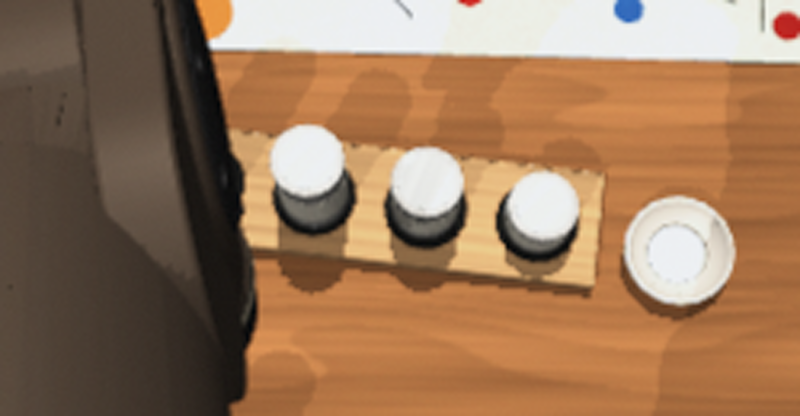

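Run:
```python
from h import *
ps=dict(a=(629.3,-67.4),b=(637.8,17),c=(645.9,101.3),d=(654.5,185.4));pt=dict(a=(625.2,-72),b=(633.5,12.3),c=(641.8,96.8))
H=dict(a=57,b=79,c=101,d=123);th=np.linspace(0,6.28,60)
for n,o,P in (("scene",(180,170),ps),("top",(150,100),pt)):
    im=cv2.imread(f"pics/{n}15.png");o=np.array(o)
    for k,p in P.items():
        for z,r,c in ((H[k],26,(0,0,255)),(17,26,(0,255,0)),(17,32,(255,0,0))):
            q=proj(n,[[p[0]+r*np.cos(t),p[1]+r*np.sin(t),z] for t in th]);q=(q-o+.5)*3.2-.5
            cv2.polylines(im,[np.round(q*8).astype(np.int32)],True,c,1,cv2.LINE_AA,3)
    im=im[100:440,60:440] if n=="scene" else im[100:300,220:640]
    cv2.imwrite(f"pics/{n}16.png",cv2.resize(im,None,fx=1.75,fy=1.75,interpolation=2))
for k,p in dict(a=(119,142),b=(195,181),c=(280,220),d=(378,267)).items(): print(k,(ray("scene",p[0]/3.2+179.7,p[1]/3.2+169.7,H[k])[:2]-ps[k]).round(1))
for k,p in dict(c=(308,160),b=(427,182),a=(542,205)).items(): print(k,(ray("top",p[0]/3.2+149.7,p[1]/3.2+99.7,H[k])[:2]-pt[k]).round(1))
```

```text
a [-0.9 -0.9]
b [0.6 0.4]
c [-0.6 -1.1]
d [-1.3  0.6]
c [ 0.2 -1.7]
b [ 1.5 -0.1]
a [1.3 0.2]
```

View pics/scene16.png

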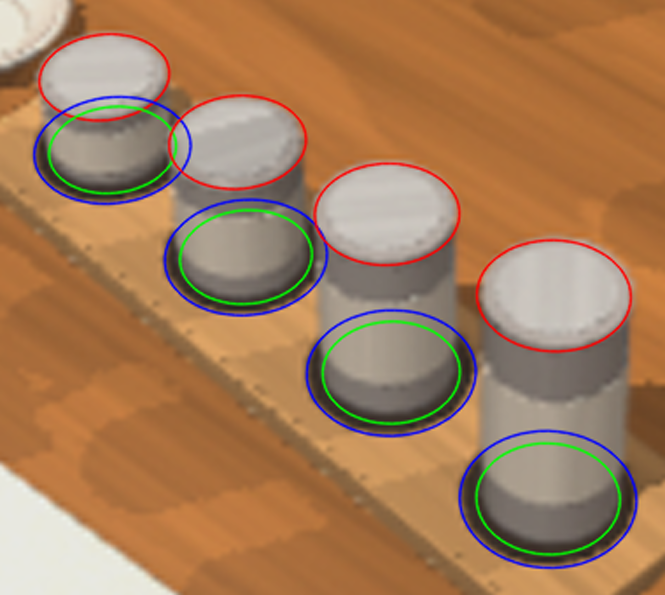

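View pics/top16.png

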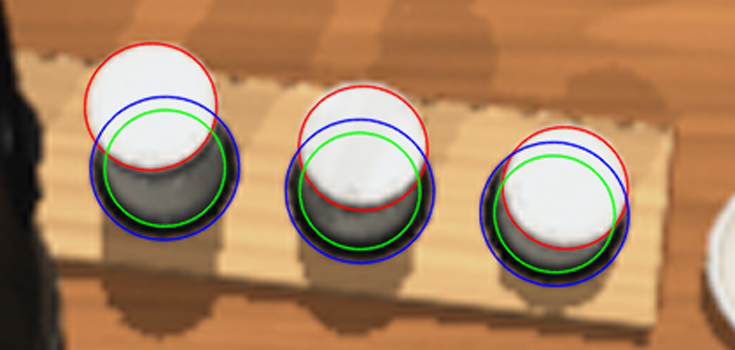

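{"op": "servo_tool", "data": {
  "translation": [
    [0, 0, 0],
    [0, 0, 0],
    [0, 0, 0],
    [0, 0, 0],
    [0, 0, 0]
  ],
  "dr": [
    [0, 0, 0],
    [0, 0, 0],
    [0, 0, 0],
    [0, 0, 0],
    [0, 0, 0]
  ]
}}

```text
t: 20.63
position: [484.8, 134.0, 220.8]
tool_rot: [-1.569, -0.0, -0.098]
force: [-0.2, -0.1, -0.6]
grip_width: 1.002
```

Run:
```python
from h import *
print(hand_in())
```

```text
the job is handed in; nothing more can be done
None
```

The four tins stand upright on the rack in height order. The shortest, tin_a, is on pad_1, next to the dish. Then come tin_b on pad_2, tin_c on pad_3 and tin_d on pad_4. I handed the job in at about 20.6 s, with the gripper open, clear of everything and about 220 mm up.

- **Centring:** in the last pictures every lid measured within about 2 mm of its pad's centre. That was in both cameras for tin_a, tin_b and tin_c. The arm hid pad_4 from the top camera, so tin_d was checked in the scene view only.
- **Camera disagreement:** the two cameras' absolute positions differed by 3–6 mm along x and y. I aimed at their mean and judged each tin against its pad within the same picture.
- **Other objects:** I did not touch the dish, the woodblock or the yellow, pink and purple tins, but I did not measure their positions again afterwards.
- **Forces:** the highest wrist force I saw, read only at the end of each move, was about 12 N, when the gripper closed on tin_a.

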